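Fit a bulb holder into a rear lamp

TASK

Take the new light grey bulb holder out of its stand, put it bulb down into the empty port of the rear lamp, push it in against the spring and turn it clockwise a quarter turn until it locks, then let go so that it stays locked and upright. Work by feel and gently so that the plastic does not crack, and leave the old orange-winged holder and the other things where they are.

Things in the scene. Friction and masses are not known exactly. Their poses are not given: they have to be found in the camera images.
- new_holder: New bulb holder, light grey, about 60 g, upright, bulb down in a white stand. Origin: centre of its core's underside, z up its axis. Core 30 mm diameter, z 0 to 14.5 mm. Two lugs at +x and -x at the foot of the core: 44 mm over the tips, 9 mm wide in y, z 0 to 5 mm. Flange 44 mm diameter, z 14.5 to 18.5 mm. Bulb 14 mm diameter, hangs to z = -25 mm. A half turn about z looks the same.
- wing (a point): Grip point of the new holder, on its axis 40 mm above its origin, axes as the holder. The wing is an upright bar 36 mm long in x (in line with the lugs), 14 mm thick in y, from the flange top (21.5 mm below this point) to 6.5 mm above it, with a white dot on top.
- lamp: Black rear lamp with a red lens, face down, fixed to the table. Origin on the table right below the centre of the empty port; z up. Two filled ports lie at y = -100 and -200 mm, their grey wings reach 119 mm above the table. The lamp is 66 mm high beside the ports, 30 mm elsewhere.
- port (a point): Centre of the empty port's rim, 80 mm above the table, axes as the lamp. Its grey collar has a bore of 31 to 34 mm and two slots half a turn apart, 12 mm wide, for the lugs. It is stuck with its slots within 0.3 rad of the lamp's x axis, either way; no sensor tells the angle: rest the lugs lightly on the rim and turn until they drop in. The ledge under the rim is 6 mm thick.
- locked (a point): Where the core's underside ends when locked: 8 mm below the port's rim. Lugs in the slots, push it over 11 mm (hard stop 13 mm) below the rim, clear of the ledge, then turn a quarter turn clockwise seen from above, to an end stop (the other way is blocked). Let up there, the spring lifts the lugs 3 mm into pockets (0.1 rad play). Part-turned, it rests under the ledge, 11 mm down, when let go.
- spring (a joint): Brass spring ring in the port, m pressed down: 0 free, its top 4 mm below the rim; 0.004 holder locked; over 0.007 lugs clear of the ledge; 0.009 hard stop. It pushes up with 3.2 N plus 0.8 N per mm (6.4 N locked, 10.4 N at the stop). The plastic cracks at 40 N between holder and lamp, also at the hard stop, or at the end stop if twisted by about 0.5 N m.
- new_stand: White block, 54 x 54 mm, 36 mm high, with a 22 mm square hole, fixed to the table, the new holder standing in it (core and lugs on its top); origin under its centre. A like one holds the old holder.
- old_holder: the worn-out bulb holder standing in the other white stand: same shape and size as the new one, but brown with an orange wing; leave it in its stand
- tape_measure: yellow and black tape measure, 65 x 35 x 62 mm, bystander; origin under its centre
- tape_roll: black roll of tape, 90 mm across, 20 mm high, lying flat, bystander; origin under its centre
- screwdriver: screwdriver lying on the table, bystander
- plug: cream plastic cable plug housing, about 80 x 34 x 28 mm, bystander; origin under its centre
- battery: black and red tool battery, 115 x 75 x 66 mm, bystander; origin under its centre
Not all that is in view belongs to the job. Leave any green look-alike of the new_holder alone. What is shaped like the new_stand but purple is not meant.

How it is judged:
By the outcome, as a careful person would: the job done as asked, in the order asked, and still so for the second after the job is handed in, with the robot touching nothing.
It also fails if it takes over 72 s, if anything falls off the work surface, if the arm or the gripper's body presses on something with over 40 N, if the wrist force passes 120 N, or if a joint passes its speed limit or range.

ROBOT

A 6-joint arm with a two-finger parallel gripper is mounted at the origin on the work surface. World frame = base frame: x ahead of the robot, y to its left, z up, the work surface at z = 0. Lengths are in mm, angles in rad, forces in N, time in s.
With the tool pointing down it reaches from about 350 to 775 mm from the base axis. Payload 7.3 kg.
Tool frame: the origin (TCP) lies on the front face of the gripper's body, between the roots of the fingers; the fingertips stand 66 mm ahead of it and the grasp point (between the pads) lies 47 mm ahead of it (bot.tip_extent is the distance from the TCP to the fingertips, in mm); z points along the fingers, y is the line along which they close (so a half turn about z gives the same grasp; the last joint's range is limited). The gripper opens to 92 mm and grips with 3 to 60 N. Pads are 19 mm wide; open, the fingers measure 130 mm over their backs; the gripper's body (75 mm by 190 mm) begins 47 mm behind the grasp point.
Start: joints at [1.036, 0.342, 1.524, -0, 1.275, -0.146], TCP at [199, 485.837, 292.241] pointing down, gripper open.
Joint ranges: [-2.53, 2.53], [-0.77, 2.02], [0.04, 2.7], [-1, 4.14], [0.28, 2.66], [-3.11, 3.11]. Speed limits (rad/s): [2.57, 2.57, 3.14, 3.14, 3.14, 3.14].

INTERFACE

Orientations are given as [roll, pitch, yaw] about the fixed x, y, z axes, in that order (R = Rz(yaw) Ry(pitch) Rx(roll)).
In Python, from plant import readout, viewer, order, bot gives the robot as it stands.
- The arm moves only by the shell command python3 -m creep 'ROWS'. ROWS is text: rows parted by semicolons, each of 7 numbers parted by spaces: the shift along the world's x, y, z in m, then the turn, a rotation vector about the world's x, y, z in rad, then the opening in per cent of the stroke, from 0 (shut) to 100 (fully open). A call has 1 to 8 rows; each row shifts and turns the commanded pose from where the row before left it; what a row does not reach is not made up. A row lasts 1/12 s, in which the tool goes at most 41.7 mm and 7.16 degrees, less where a joint would pass 70% of its speed; a pose out of reach is approached as far as the arm can. A call is refused whole if a number of a shift passes 0.0417 or a number of a turn 0.125, either way. A call with a gripper value outside its range is refused whole. The fingers move at their own pace and stop on an object; the grip force is fixed at half the most. Time passes only in rows, so rows that do not move let the fingers close. It gives the time, the measured TCP pose, the force, the opening and the grip force at its end, in the units of the state.
- readout.get_obs(): the state, without advancing time (a new reading comes with each control period).
- viewer.capture(name): name is "scene" or "side" or "wrist"; returns the picture (384x512x3 uint8, red, green, blue); there is no depth.
- viewer.camera_info(name): a dict with "fx", "fy", "cx", "cy" (pixels), "origin" and "rotation" of the camera in the world. Camera axes: x right, y up, looking along -z (the intrinsics and any distortion apply to the point x, -y, -z); pixel columns grow to the right and rows downward; lengths in mm; the calibration is good to about 2 mm. A picture is of the moment at which its call begins: read the wrist's pose just before it. camera_info takes no time and is no camera call; for the wrist camera it gives the pose at the moment of the call.
- order.close_job(): hands the job in; it is judged then, once.
The state is a dict: "time": time; "joint_positions": joint angles; "dq": joint speeds; "tau": joint torques, N m; "tool_pos": TCP position; "tcp_rot": TCP orientation; "contact_force": force on the tool from outside, world axes, zero at the start; "moment": the same for the moment, N m; "grip_width": finger opening in mm; "finger_force": force on a finger pad.
Only numpy, scipy, OpenCV 4.12 (cv2) and the standard library are available. Lean on these libraries where they do the work, as an engineer would, in place of code of your own. Each camera call takes 0.05 s, during which the arm holds its last target. There are 200 camera calls.

## Working session

There is one attempt and no reset: what is moved stays moved. The work goes in short steps, Python scripts to look and compute and a shell command to move; the robot and the scene stay as the last step left them, time stands still between calls to the robot, and variables do not carry over. Pictures are saved under pics/ and viewed, at most 10 in all, crops included, and the job is handed in when it is done.

```bash
mkdir -p pics; ls
python3 - <<'E'
from plant import readout, viewer, bot
import cv2,numpy as np
print(readout.get_obs())
for n in("scene","side","wrist"):
    c=viewer.camera_info(n);print(n,c)
    im=viewer.capture(n);cv2.imwrite(f"pics/{n}0.png",im[...,::-1])
E
```

```text
pics
{'time': 0.0, 'joint_positions': array([ 1.03596679e+00,  3.42704137e-01,  1.52496392e+00, -1.07881063e-05,
        1.27541140e+00, -1.45987273e-01]), 'dq': array([-1.56629511e-04,  2.88752125e-04, -1.31491430e-03, -3.50592116e-05,
       -9.35301054e-04,  5.35663806e-04]), 'tau': array([ 1.44718622e-03, -4.31253290e+01, -2.44218332e+01,  7.18697486e-02,
        5.58645430e-02, -1.32069599e-04]), 'tool_pos': array([198.86246589, 485.56511415, 291.57307052]), 'tcp_rot': array([-3.14012016e+00, -2.06077953e-04,  2.75275338e+00]), 'contact_force': array([0.69193168, 0.1229019 , 1.67780492]), 'moment': array([0.01472404, 0.03276065, 0.01948891]), 'finger_force': 0.0, 'grip_width': 91.66282360685533}
scene {'fx': 354.2763963681059, 'fy': 354.2763963681059, 'cx': 256.3759779729175, 'cy': 190.898613407508, 'origin': array([1210.90577821,  292.97541921,  692.94344702]), 'rotation': array([ 8.81726735e-01, -1.16525197e-03,  1.94378595e+00])}
side {'fx': 418.2173441689316, 'fy': 418.2173441689316, 'cx': 245.93137850291438, 'cy': 192.3640969189875, 'origin': array([ 301.65395764, -865.07494408,  855.30300834]), 'rotation': array([ 0.87558259, -0.00346133, -0.20108748])}
wrist {'fx': 287.7729181900321, 'fy': 287.7729181900321, 'cx': 258.2226503465271, 'cy': 196.4953768958112, 'origin': array([128.66457427, 513.82475284, 384.16226167]), 'rotation': array([-0.28357475,  0.00251004,  1.18151017])}
```

Run:
```python
import cv2,numpy as np
a=[cv2.imread(f"pics/{n}0.png") for n in("scene","side")]
w=cv2.imread("pics/wrist0.png")
o=np.zeros((600,800,3),np.uint8)
cv2.imwrite("pics/s1.png",cv2.resize(a[0],(800,600),interpolation=2))
cv2.imwrite("pics/s2.png",cv2.resize(a[1],(800,600),interpolation=2))
```

```text
(no output)
```

View pics/s1.png

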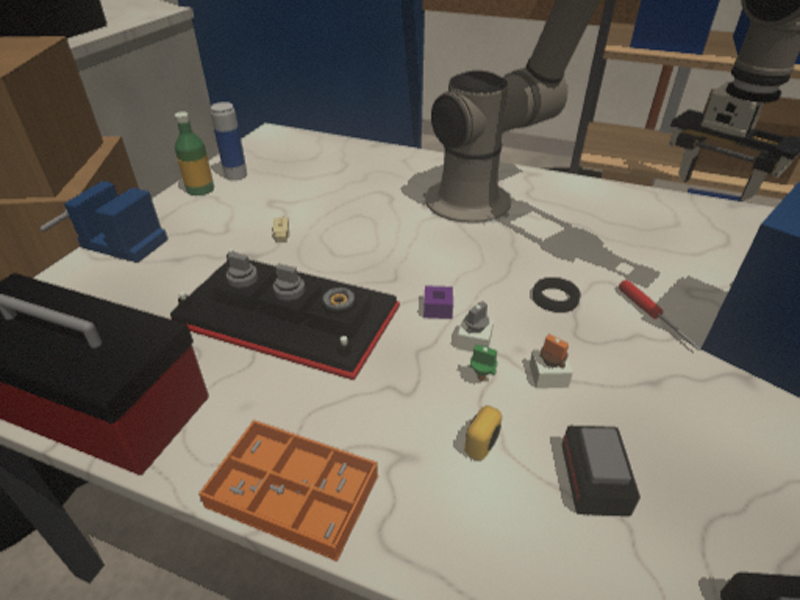

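View pics/s2.png

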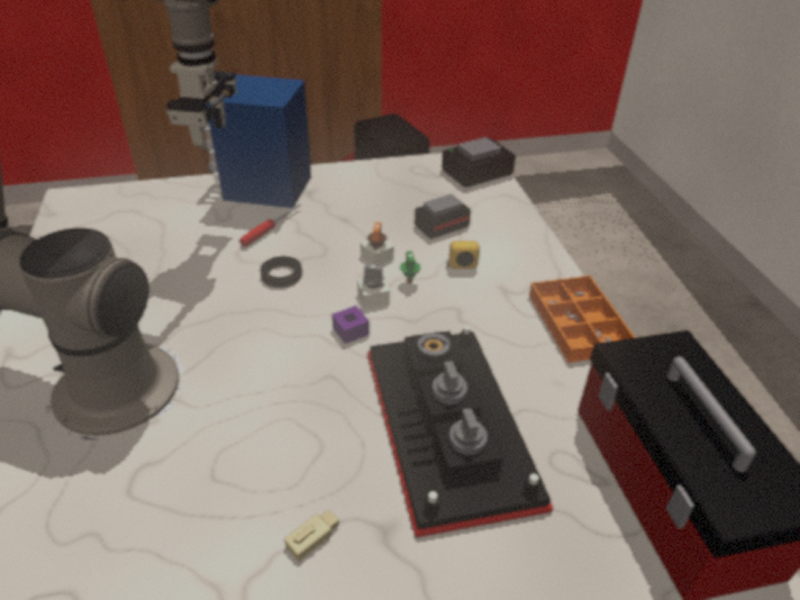

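Scene view (800x600 pixels): the grey holder is at (477,318) on a white stand at (474,335). Its look-alikes are the green holder at (484,360), the purple stand at (438,302) and the old orange-winged holder at (555,350). The light grey one on a white stand fits the description. The empty port, with its brass ring, is at (339,298). In the side view the grey holder is at (374,275), and the port is at (434,345). I'll triangulate and confirm with the wrist camera.

```bash
cat > h.py <<'E'
import numpy as np,cv2
from scipy.spatial.transform import Rotation as R
from plant import readout,viewer
def ray(c,u,v):
    d=np.array([(u-c["cx"])/c["fx"],-(v-c["cy"])/c["fy"],-1.])
    return np.array(c["origin"]),R.from_euler("xyz",c["rotation"]).apply(d)
def plane(c,u,v,z):
    o,d=ray(c,u,v);return o+d*(z-o[2])/d[2]
def proj(c,P):
    q=R.from_euler("xyz",c["rotation"]).inv().apply(np.array(P)-c["origin"])
    return c["cx"]+c["fx"]*q[...,0]/-q[...,2], c["cy"]+c["fy"]*q[...,1]/q[...,2]
def tri(rs):
    A=0;b=0
    for o,d in rs:
        d=d/np.linalg.norm(d);M=np.eye(3)-np.outer(d,d);A=A+M;b=b+M@o
    return np.linalg.solve(A,b)
E
python3 - <<'E'
from h import *
s=viewer.camera_info("scene");t=viewer.camera_info("side");k=.64
for n,a,b,z in(("port",(339,298),(434,345),80),("hold",(477,309),(374,266),82),("f1",(288,272),(451,372),119),("f2",(237,257),(469,417),119),("old",(555,340),(376,228),82)):
    print(n,plane(s,a[0]*k,a[1]*k,z).round(),plane(t,b[0]*k,b[1]*k,z).round(),tri([ray(s,a[0]*k,a[1]*k),ray(t,b[0]*k,b[1]*k)]).round())
w=viewer.camera_info("wrist");o=readout.get_obs()
T=R.from_euler("xyz",o["tcp_rot"])
print("cam in tool",T.inv().apply(w["origin"]-o["tool_pos"]),(T.inv()*R.from_euler("xyz",w["rotation"])).as_matrix().round(3))
E
```

```text
port [556. -78.  80.] [550. -88.  80.] [551. -81.  74.]
hold [499. 154.  82.] [491. 151.  82.] [493. 154.  78.]
f1 [ 566. -168.  119.] [ 548. -191.  119.] [ 552. -178.  106.]
f2 [ 561. -276.  119.] [ 548. -283.  119.] [ 552. -280.  113.]
old [527. 290.  82.] [520. 283.  82.] [522. 290.  77.]
cam in tool [ 75.68863386  -0.60475196 -92.52150503] [[-0.     0.96   0.28 ]
 [ 1.     0.     0.001]
 [ 0.001  0.28  -0.96 ]]
```

```bash
python3 -m creep '0.027 -0.030 0 0 0 0 100;0.027 -0.030 0 0 0 0 100;0.027 -0.030 0 0 0 0 100;0.027 -0.030 0 0 0 0 100;0.027 -0.030 0 0 0 0 100;0.027 -0.030 0 0 0 0 100;0.027 -0.030 0 0 0 0 100;0.027 -0.030 0 0 0 0 100'
python3 -m creep '0.027 -0.030 0 0 0 0 100;0.027 -0.030 0 0 0 0 100;0.027 -0.030 0 0 0 0 100;0 0 0 0 0 0 100;0 0 0 0 0 0 100'
python3 - <<'E'
from h import *
o=readout.get_obs();w=viewer.camera_info("wrist");im=viewer.capture("wrist")[...,::-1]
cv2.imwrite("pics/w1raw.png",im);cv2.imwrite("pics/w1.png",cv2.resize(im,(800,600),interpolation=2))
print(o["tool_pos"],o["tcp_rot"],proj(w,[493,154,82]))
E
```

```text
time: 0.82
tool_pos: [415.8, 244.1, 292.2]
tcp_rot: [3.142, -0.0, 2.753]
contact_force: [0.9, 0.7, 0.6]
grip_width: 91.9
finger_force: 0.0
time: 1.23
tool_pos: [496.8, 154.2, 291.6]
tcp_rot: [-3.141, -0.001, 2.749]
contact_force: [0.3, 0.3, 0.1]
grip_width: 91.7
finger_force: 0.0
[496.8333975  154.19661688 291.56907989] [-3.14116728e+00 -1.07093507e-03  2.74883835e+00] (np.float64(257.6986161503206), np.float64(182.55647983648078))
```

View pics/w1.png

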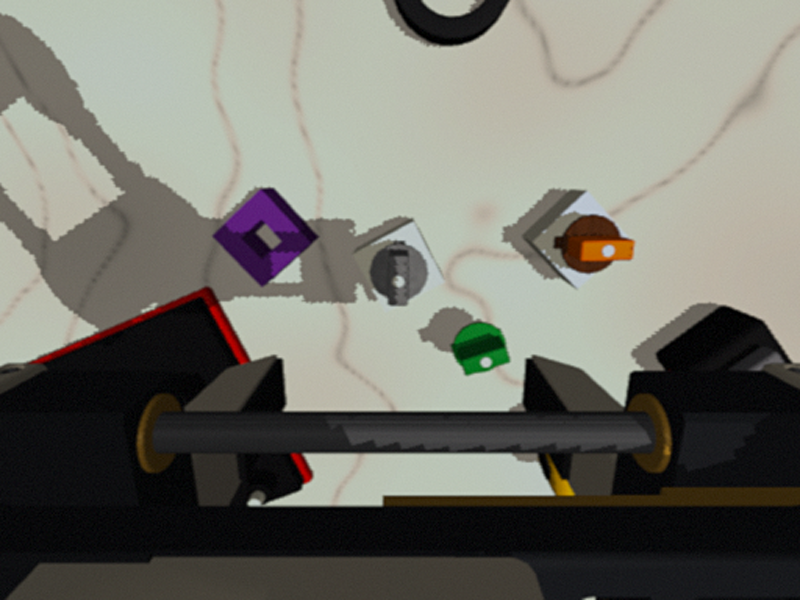

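The wrist view shows the grey holder at (398,272) with its dot at (399,282), on a white stand. Green is at (480,348), the purple stand at (266,237) and orange at (600,248). I'll confirm it in an enlarged crop and measure the wing.

Run:
```python
from h import *
im=cv2.imread("pics/w1raw.png");w=viewer.camera_info("wrist")
c=im[130:205,215:300]
cv2.imwrite("pics/c1.png",cv2.resize(c,None,fx=7,fy=7,interpolation=0))
g=cv2.cvtColor(im,6)
for v in range(148,200,3): print(v,g[v,232:280:1])
```

```text
148 [186 183 168 133 112 110 108 112 111 111 110 111 108 105  96  84  73  76
  94 123 157 185 192 196 195 193 192 193 193 191 195 192 194 194 193 179
 157 162 188 192 193 193 190 192 193 193 191 192]
151 [107 107 109 113 115 113 112 108 101  89  78  81  94 124 155 185 195 195
 197 195 195 196 195 197 194 195 195 193 195 193 195 193 193 192 191 195
 191 168 153 181 192 193 192 192 193 192 189 192]
154 [112 107 106  93  85  79  78  96 124 155 179 181 172 145 135 133 120 124
 135 127 102  87 105 105  96  94 111 159 192 195 194 196 193 194 194 194
 195 194 180 151 159 187 193 192 193 191 192 193]
157 [ 77  77  88 104 115 125 132 123 119 120 119 119 123 120 105  86  86  89
  92  99 100  98  96  97  99  96  94  95 104 114 122 149 181 192 195 196
 194 195 194 189 166 149 178 193 193 191 192 191]
160 [123 121 122 121 119 119 122 121 119 111  93  74  58  53  53  55  57  44
  36  36  44  42  41  38  40  43  45  47  58  85 105 105 100 105 113 146
 180 191 195 195 194 180 155 165 190 193 194 193]
163 [121 120 119 120 121 122 119 103  79  58  53  52  55  52  54  54  50  39
  39  37  44  48  51  5
[... 1799 characters left out ...]
03 105 102 100  98  84  86 112 139 164 189 193 194
 194 192 193 191 192 193 193 192 189 192 191 191]
193 [192 189 191 186 187 191 191 182 186 194 193 193 194 194 195 172 105  51
  46  46  47  56  80  96  98  96  99  94 122 164 192 194 194 192 191 191
 193 192 192 191 192 190 194 192 191 192 192 192]
196 [189 191 190 192 191 191 189 190 190 189 191 192 193 192 194 197 196 191
 185 184 186 187 186 184 186 181 183 185 189 193 193 193 191 192 192 191
 192 192 193 190 192 192 192 193 190 192 194 193]
199 [190 191 189 190 190 192 190 189 191 190 190 190 190 191 194 192 191 191
 192 192 191 192 190 192 190 192 192 188 190 190 193 192 191 192 191 190
 192 191 193 192 193 190 191 192 193 190 187 183]
```

View pics/c1.png

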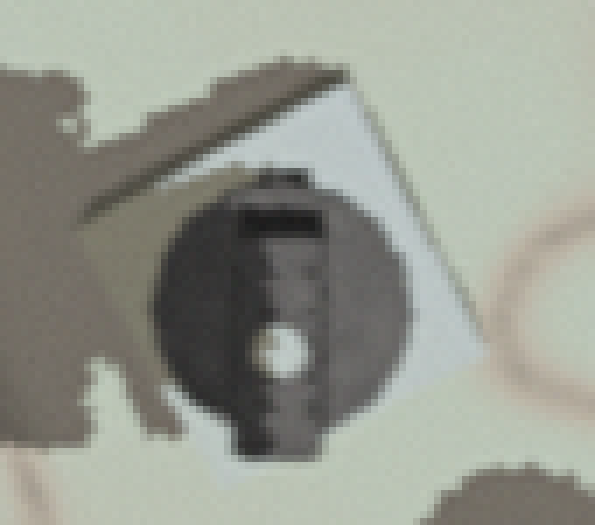

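The crop confirms it: a light grey holder, part shaded, on a white stand, with its dot at crop (283,352). The wing bar runs nearly vertical in the image, from (281,235) to (278,455).

Run:
```python
from h import *
w=viewer.camera_info("wrist");o=readout.get_obs()
f=lambda x,y:plane(w,215+x/7-.5,130+y/7-.5,82.5)
print("dot",f(283,352))
a=f(281.5,240);b=f(277.5,450);print("wing mid",(a+b)/2,"len",np.linalg.norm(a-b),"dir",np.arctan2(*(a-b)[1::-1]),np.arctan2(*(b-a)[1::-1]))
print(o["tool_pos"],o["tcp_rot"])
```

```text
dot [487.94208362 153.71916011  82.5       ]
wing mid [486.94744606 153.54697326  82.5       ] len 32.94165177934809 dir 2.728123210857559 -0.4134694427322343
[495.87401514 155.42983506 291.68812038] [-3.14131659e+00 -1.47146315e-03  2.75094238e+00]
```

```bash
python3 -m creep '-0.004 -0.001 -0.03 0 0 -0.01 100;-0.004 -0.001 -0.03 0 0 -0.01 100;0 0 -0.03 0 0 0 100;0 0 -0.03 0 0 0 100;0 0 0 0 0 0 100;0 0 0 0 0 0 100;0 0 0 0 0 0 100'
python3 - <<'E'
from h import *
o=readout.get_obs();w=viewer.camera_info("wrist");im=viewer.capture("wrist")[...,::-1]
cv2.imwrite("pics/w2raw.png",im)
print(o["tool_pos"],o["tcp_rot"],w["origin"],w["rotation"])
u,v=proj(w,[488,153.7,82.5]);print(u,v)
u,v=int(u),int(v);cv2.imwrite("pics/w2.png",cv2.resize(im[v-55:v+45,u-60:u+60],None,fx=6,fy=6,interpolation=0));print(u-60,v-55)
E
```

```text
time: 1.87
tool_pos: [488.3, 154.8, 173.8]
tcp_rot: [3.14, 0.002, 2.734]
contact_force: [0.5, 0.1, 1.3]
grip_width: 91.8
finger_force: 0.0
[488.34558952 154.81132568 173.82857868] [3.14036318e+00 1.61666428e-03 2.73416917e+00] [418.447201   184.20667975 266.24498553] [-2.85436030e-01 -1.13689530e-04  1.16292449e+00]
257.58735701253045 227.262867672372
197 172
```

View pics/w2.png

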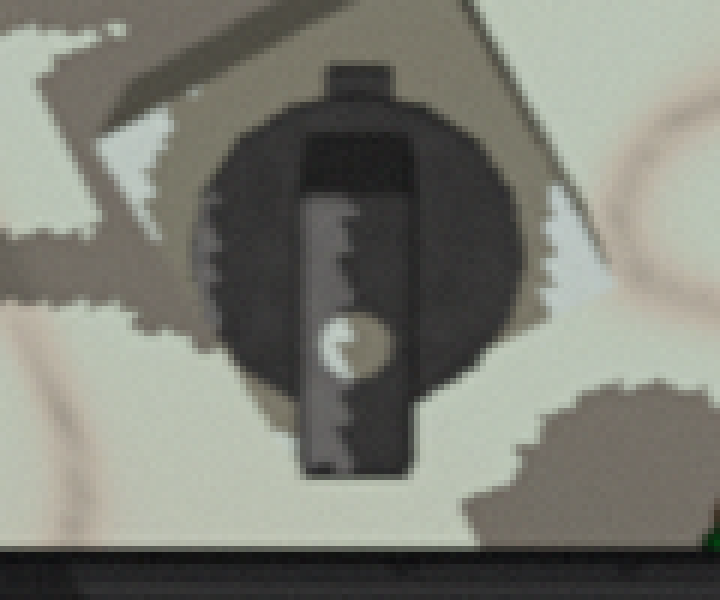

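The close view shows the dot at crop (356,347) and the wing top spanning x 302–412, y 192–475, nearly vertical.

Run:
```python
from h import *
w=viewer.camera_info("wrist");o=readout.get_obs()
f=lambda x,y:plane(w,197+x/6-.5,172+y/6-.5,82.5)
d=f(356,347);a=f(358.5,192);b=f(355.5,475)
print(d,(a+b)/2,np.linalg.norm(a-b),np.arctan2(*(a-b)[1::-1]))
print(o["tool_pos"],o["tcp_rot"][2],R.from_euler("xyz",o["tcp_rot"]).inv().apply(d-o["tool_pos"]))
```

```text
[489.60083291 151.76621042  82.5       ] [488.51224135 152.36056813  82.5       ] 34.97037474450721 2.721372727377414
[488.73801932 154.6777139  174.27353918] 2.7338984833869215 [-1.68909568 -2.5096762  91.77391935]
```

```bash
python3 -m creep '0.001 -0.002 -0.02 0 0 -0.01 100;0 0 -0.018 0 0 0 100;0 0 -0.01 0 0 0 100;0 0 0 0 0 0 100;0 0 0 0 0 0 100;0 0 0 0 0 0 100'
python3 -m creep '0 0 0 0 0 0 60;0 0 0 0 0 0 30;0 0 0 0 0 0 0;0 0 0 0 0 0 0;0 0 0 0 0 0 0;0 0 0 0 0 0 0;0 0 0 0 0 0 0;0 0 0 0 0 0 0'
```

```text
time: 2.42
tool_pos: [489.7, 152.0, 125.6]
tcp_rot: [3.14, 0.002, 2.723]
contact_force: [-0.0, -0.4, -0.1]
grip_width: 92.0
finger_force: 0.0
time: 3.08
tool_pos: [489.0, 151.8, 124.2]
tcp_rot: [3.142, -0.0, 2.723]
contact_force: [0.6, 0.3, 0.1]
grip_width: 43.0
finger_force: 0.0
```

```bash
python3 -m creep '0 0 0 0 0 0 0;0 0 0 0 0 0 0;0 0 0 0 0 0 0;0 0 0 0 0 0 0;0 0 0 0 0 0 0;0 0 0 0 0 0 0;0 0 0 0 0 0 0;0 0 0 0 0 0 0'
```

```text
time: 3.75
tool_pos: [489.0, 151.9, 124.2]
tcp_rot: [3.141, 0.0, 2.723]
contact_force: [0.2, 0.4, -0.5]
grip_width: 13.9
finger_force: 30.0
```

```bash
python3 -m creep '0 0 0.01 0 0 0 0;0 0 0.02 0 0 0 0;0 0 0.03 0 0 0 0;0 0 0.03 0 0 0 0;0 0 0.03 0 0 0 0;0 0 0.02 0 0 0 0;0 0 0 0 0 0 0'
python3 -m creep '0 -0.02 0 0 0 0.06 0;0 -0.03 0 0 0 0.06 0;0 -0.035 0 0 0 0.06 0;0 -0.035 0 0 0 0.06 0;0 -0.035 0 0 0 0.06 0;0 -0.035 0 0 0 0.06 0;0 -0.03 0 0 0 0.06 0;0 -0.014 0 0 0 0 0'
python3 -m creep '0 0 0 0 0 0 0;0 0 0 0 0 0 0;0 0 0 0 0 0 0'
python3 - <<'E'
from h import *
o=readout.get_obs();w=viewer.camera_info("wrist");im=viewer.capture("wrist")[...,::-1]
cv2.imwrite("pics/w3raw.png",im);cv2.imwrite("pics/w3.png",cv2.resize(im,(800,600),interpolation=2))
print(o["tool_pos"],o["tcp_rot"],o["contact_force"],o["moment"],o["grip_width"],proj(w,[551,-82,80]))
E
```

```text
time: 4.33
tool_pos: [490.6, 152.1, 269.6]
tcp_rot: [3.137, 0.008, 2.723]
contact_force: [1.0, -0.0, -0.6]
grip_width: 14.0
finger_force: 30.0
time: 5.0
tool_pos: [488.4, -85.3, 263.9]
tcp_rot: [-3.141, -0.001, -3.14]
contact_force: [-0.1, 0.0, -1.3]
grip_width: 14.0
finger_force: 30.0
time: 5.25
tool_pos: [488.7, -81.4, 264.0]
tcp_rot: [3.141, -0.001, -3.14]
contact_force: [-0.6, 1.1, -0.4]
grip_width: 13.5
finger_force: 30.0
[488.69437338 -81.39189961 263.97137181] [ 3.14077613e+00 -8.07796268e-04 -3.14045648e+00] [-0.58562509  1.13336092 -0.39165631] [ 0.01470783  0.04391242 -0.02477942] 13.535096783887774 (np.float64(258.2897082642626), np.float64(249.06138321403702))
```

View pics/w3.png

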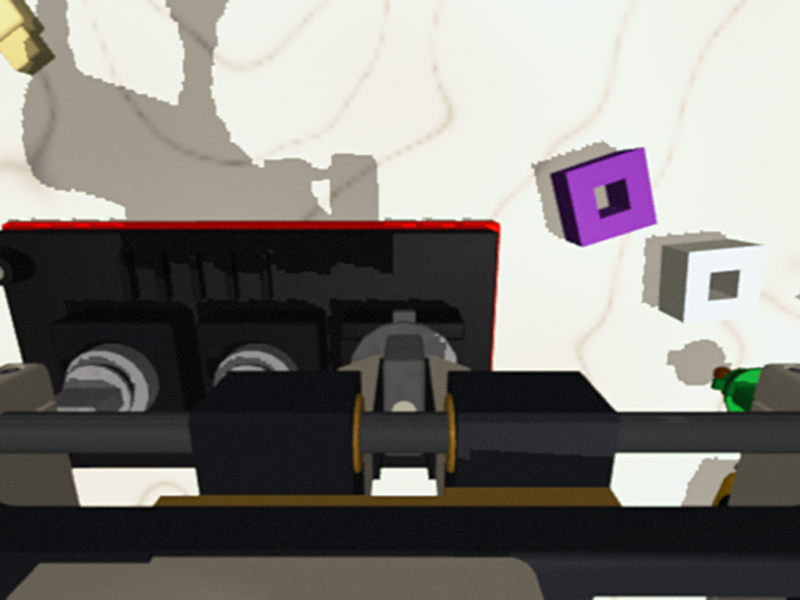

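The wrist view shows the stand empty at (724,285). The port is hidden behind the gripper and the held holder, at about (405,345). I'll shift the tool towards +x to uncover it.

```bash
python3 -m creep '0.02 0 0 0 0 0 0;0.03 0 0 0 0 0 0;0.03 0 0 0 0 0 0;0.03 0 0 0 0 0 0;0.015 0 0 0 0 0 0;0 0 0 0 0 0 0;0 0 0 0 0 0 0;0 0 0 0 0 0 0'
python3 - <<'E'
from h import *
o=readout.get_obs();w=viewer.camera_info("wrist");im=viewer.capture("wrist")[...,::-1]
cv2.imwrite("pics/w4raw.png",im)
u,v=proj(w,[551,-82,80]);print(o["tool_pos"],o["tcp_rot"],u,v)
u,v=int(u),int(v);cv2.imwrite("pics/w4.png",cv2.resize(im[v-45:v+55,u-70:u+60],None,fx=6,fy=6,interpolation=2));print(u-70,v-45)
cv2.imwrite("pics/w4s.png",viewer.capture("side")[...,::-1])
E
```

```text
time: 5.97
tool_pos: [613.2, -81.1, 263.9]
tcp_rot: [3.141, -0.001, -3.139]
contact_force: [0.2, 0.1, -0.2]
grip_width: 13.6
finger_force: 30.0
[613.15028104 -81.11787535 263.94165938] [ 3.14113250e+00 -1.46509172e-03 -3.13917663e+00] 258.2676056778599 128.30830772779925
188 83
```

View pics/w4.png

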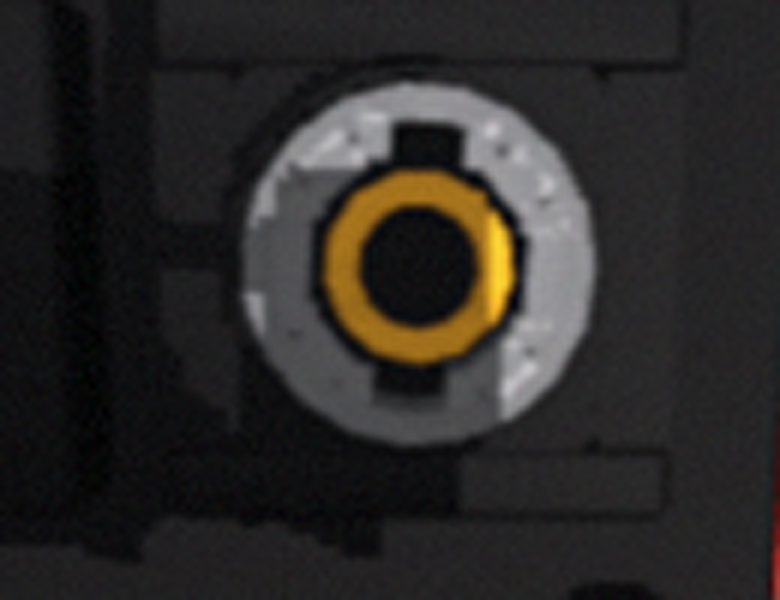

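The view shows the collar centred at crop (420,264), with slots at (428,124) on top and (409,408) at the bottom.

Run:
```python
from h import *
w=viewer.camera_info("wrist");o=readout.get_obs()
f=lambda x,y:plane(w,188+x/6-.5,83+y/6-.5,80)
for p in((420,264),(420,82),(420,447),(243,264),(597,264)):print(f(*p).round(1))
a=f(428,124);b=f(409,408);print(a,b,(a+b)/2,np.linalg.norm(a-b),np.arctan2(*(b-a)[1::-1]))
print(o["tool_pos"],o["tcp_rot"])
im=cv2.imread("pics/w4raw.png");h=cv2.cvtColor(im,40)
m=cv2.inRange(h,(10,120,60),(35,255,255));m[:, :230]=0;m[:,290:]=0;m[:90]=0;m[160:]=0
c=max(cv2.findContours(m,0,2)[0],key=cv2.contourArea);e=cv2.fitEllipse(c);print("brass",e,plane(w,*e[0],76))
```

```text
[549.5 -83.2  80. ]
[522.7 -83.2  80. ]
[578.1 -83.2  80. ]
[ 549.6 -110.9   80. ]
[549.5 -55.6  80. ]
[528.7286878 -82.0249715  80.       ] [571.89156446 -84.98476964  80.        ] [550.31012613 -83.50487057  80.        ] 43.264238427097936 -0.06846559370097548
[613.10021611 -81.67949972 264.48614803] [ 3.14139994e+00 -5.03460287e-04 -3.14001931e+00]
brass ((257.5065002441406, 126.92577362060547), (31.563114166259766, 31.77826499938965), 136.94493103027344) [550.09475938 -83.24501847  76.        ]
```

```bash
python3 -m creep '-0.02 -0.001 0 0 0 -0.035 0;-0.025 -0.001 0 0 0 -0.035 0;-0.0185 0 0 0 0 0 0;0 0 -0.02 0 0 0 0;0 0 -0.02 0 0 0 0;0 0 -0.02 0 0 0 0;0 0 -0.01 0 0 0 0;0 0 0 0 0 0 0'
python3 -m creep '0 0 0 0 0 0 0;0 0 0 0 0 0 0;0 0 0 0 0 0 0'
python3 -m creep '0 0 0 0 0 0 0'
python3 -m creep '0 0 0 0 0 0 0'
```

```text
time: 6.73
tool_pos: [548.9, -83.9, 192.5]
tcp_rot: [3.141, -0.004, 3.073]
contact_force: [-0.0, 0.1, -0.9]
grip_width: 14.2
finger_force: 30.0
time: 6.98
tool_pos: [551.1, -84.3, 195.6]
tcp_rot: [-3.141, 0.002, 3.073]
contact_force: [-0.5, 0.5, -0.5]
grip_width: 14.1
finger_force: 30.0
time: 7.07
tool_pos: [551.0, -84.3, 195.3]
tcp_rot: [-3.141, 0.002, 3.073]
contact_force: [-0.5, -1.0, -0.3]
grip_width: 13.8
finger_force: 30.0
time: 7.15
tool_pos: [550.8, -84.2, 194.9]
tcp_rot: [-3.141, 0.001, 3.073]
contact_force: [-0.1, 0.7, -0.3]
grip_width: 13.7
finger_force: 30.0
```

```bash
python3 -m creep '-0.0007 0.0006 -0.008 0 0 0 0;0 0 -0.006 0 0 0 0;0 0 -0.004 0 0 0 0;0 0 0 0 0 0 0;0 0 0 0 0 0 0;0 0 0 0 0 0 0'
python3 -m creep '0 0 -0.001 0 0 0 0;0 0 -0.001 0 0 0 0;0 0 -0.001 0 0 0 0;0 0 -0.001 0 0 0 0;0 0 -0.001 0 0 0 0;0 0 0 0 0 0 0;0 0 0 0 0 0 0'
```

```text
time: 7.65
tool_pos: [549.9, -83.6, 176.2]
tcp_rot: [3.141, -0.0, 3.073]
contact_force: [0.1, 0.9, -0.7]
grip_width: 13.9
finger_force: 30.0
time: 8.23
tool_pos: [549.8, -83.6, 171.2]
tcp_rot: [3.141, -0.0, 3.073]
contact_force: [-0.2, 0.3, -0.4]
grip_width: 13.6
finger_force: 30.0
```

```bash
python3 -m creep '0 0 -0.001 0 0 0 0;0 0 -0.001 0 0 0 0;0 0 -0.001 0 0 0 0;0 0 0 0 0 0 0;0 0 0 0 0 0 0'; python3 -m creep '0 0 -0.001 0 0 0 0;0 0 -0.001 0 0 0 0;0 0 0 0 0 0 0;0 0 0 0 0 0 0'
```

```text
time: 8.65
tool_pos: [549.8, -83.5, 168.1]
tcp_rot: [3.141, -0.0, 3.073]
contact_force: [0.3, 0.4, -1.3]
grip_width: 13.9
finger_force: 30.0
time: 8.98
tool_pos: [549.8, -83.5, 166.2]
tcp_rot: [3.141, -0.0, 3.073]
contact_force: [-0.6, 0.4, -0.7]
grip_width: 14.1
finger_force: 30.0
```

```bash
python3 -m creep '0 0 -0.001 0 0 0 0;0 0 -0.001 0 0 0 0;0 0 0 0 0 0 0;0 0 0 0 0 0 0'; python3 -m creep '0 0 -0.001 0 0 0 0;0 0 -0.001 0 0 0 0;0 0 0 0 0 0 0;0 0 0 0 0 0 0';python3 - <<'E'
from plant import readout
print(readout.get_obs()["moment"])
E
```

```text
time: 9.32
tool_pos: [549.8, -83.6, 164.2]
tcp_rot: [3.142, -0.0, 3.073]
contact_force: [-0.4, 0.4, -0.2]
grip_width: 14.0
finger_force: 30.0
time: 9.65
tool_pos: [549.8, -83.6, 162.5]
tcp_rot: [3.142, 0.0, 3.073]
contact_force: [-0.5, 0.8, 3.8]
grip_width: 13.9
finger_force: 30.0
[0.10635043 0.24839444 0.0030822 ]
```

```bash
python3 -m creep '0 0 -0.001 0 0 0 0;0 0 -0.001 0 0 0 0;0 0 -0.001 0 0 0 0;0 0 0 0 0 0 0;0 0 0 0 0 0 0'; python3 -m creep '0 0 -0.001 0 0 0 0;0 0 -0.001 0 0 0 0;0 0 0 0 0 0 0;0 0 0 0 0 0 0'
```

```text
time: 10.07
tool_pos: [549.9, -83.6, 159.5]
tcp_rot: [3.142, 0.0, 3.073]
contact_force: [-1.2, 1.3, 6.4]
grip_width: 14.0
finger_force: 30.0
time: 10.4
tool_pos: [549.9, -83.6, 157.7]
tcp_rot: [-3.142, 0.0, 3.073]
contact_force: [-1.9, 1.2, 7.9]
grip_width: 13.7
finger_force: 30.0
```

```bash
python3 -m creep '0 0 -0.001 0 0 0 0;0 0 -0.0006 0 0 0 0;0 0 0 0 0 0 0;0 0 0 0 0 0 0;0 0 0 0 0 0 0'
```

```text
time: 10.82
tool_pos: [549.9, -83.6, 156.3]
tcp_rot: [-3.142, 0.001, 3.073]
contact_force: [-2.2, 0.7, 9.1]
grip_width: 14.0
finger_force: 30.0
```

```bash
python3 -m creep '0 0 0 0 0 -0.05 0;0 0 0 0 0 -0.05 0;0 0 0 0 0 -0.05 0;0 0 0 0 0 -0.05 0;0 0 0 0 0 0 0;0 0 0 0 0 0 0'; python3 -c "
from plant import readout
print(readout.get_obs()['moment'])"
```

```text
time: 11.32
tool_pos: [550.5, -83.8, 156.6]
tcp_rot: [-3.142, 0.002, 2.873]
contact_force: [-1.5, 0.9, 9.3]
grip_width: 14.0
finger_force: 30.0
[ 0.0754225   0.28946276 -0.03207355]
```

```bash
python3 -m creep '0 0 0 0 0 -0.06 0;0 0 0 0 0 -0.08 0;0 0 0 0 0 -0.08 0;0 0 0 0 0 -0.08 0;0 0 0 0 0 -0.08 0;0 0 0 0 0 -0.06 0;0 0 0 0 0 0 0;0 0 0 0 0 0 0'; python3 -m creep '0 0 0 0 0 -0.06 0;0 0 0 0 0 -0.08 0;0 0 0 0 0 -0.08 0;0 0 0 0 0 -0.08 0;0 0 0 0 0 -0.08 0;0 0 0 0 0 -0.06 0;0 0 0 0 0 0 0;0 0 0 0 0 0 0'; python3 -c "
from plant import readout
print(readout.get_obs()['moment'])"
```

```text
time: 11.98
tool_pos: [550.6, -83.9, 156.6]
tcp_rot: [3.14, 0.003, 2.432]
contact_force: [-0.4, -0.4, 8.0]
grip_width: 13.9
finger_force: 30.0
time: 12.65
tool_pos: [550.6, -83.9, 156.6]
tcp_rot: [3.139, 0.002, 1.992]
contact_force: [-0.3, -0.4, 7.9]
grip_width: 14.1
finger_force: 30.0
[-0.02941386  0.10769198 -0.02391509]
```

```bash
python3 -m creep '0 0 -0.0004 0 0 -0.05 0;0 0 0 0 0 -0.08 0;0 0 0 0 0 -0.08 0;0 0 0 0 0 -0.08 0;0 0 0 0 0 -0.05 0;0 0 0 0 0 0 0;0 0 0 0 0 0 0'; python3 -c "
from plant import readout
print(readout.get_obs()['moment'])"
python3 -m creep '0 0 0 0 0 -0.03 0;0 0 0 0 0 -0.03 0;0 0 0 0 0 0 0;0 0 0 0 0 0 0'; python3 -c "
from plant import readout
print(readout.get_obs()['moment'])"
```

```text
time: 13.23
tool_pos: [550.6, -83.9, 156.3]
tcp_rot: [3.139, 0.001, 1.653]
contact_force: [-1.1, -0.8, 8.0]
grip_width: 14.0
finger_force: 30.0
[-0.04528923  0.1306731  -0.04031157]
time: 13.57
tool_pos: [550.6, -83.9, 156.3]
tcp_rot: [3.139, 0.001, 1.593]
contact_force: [0.7, -0.2, 9.3]
grip_width: 13.7
finger_force: 30.0
[-0.03043817  0.18601507  0.04445191]
```

```bash
for i in 1; do :; done; python3 -m creep '0 0 0 0 0 -0.03 0;0 0 0 0 0 0 0;0 0 0 0 0 0 0'; python3 -c "
from plant import readout
print(readout.get_obs()['moment'])"
python3 -m creep '0 0 0 0 0 -0.03 0;0 0 0 0 0 0 0;0 0 0 0 0 0 0'; python3 -c "
from plant import readout
print(readout.get_obs()['moment'])"
```

```text
time: 13.82
tool_pos: [550.7, -83.9, 156.3]
tcp_rot: [3.139, 0.001, 1.563]
contact_force: [-0.9, 0.4, 8.5]
grip_width: 13.7
finger_force: 30.0
[-0.03677528  0.23057972  0.03976923]
time: 14.07
tool_pos: [550.7, -83.9, 156.3]
tcp_rot: [3.139, 0.001, 1.533]
contact_force: [0.3, -0.7, 8.7]
grip_width: 13.5
finger_force: 30.0
[-0.07700148  0.19016727 -0.01418614]
```

```bash
python3 -m creep '0 0 0 0 0 -0.02 0;0 0 0 0 0 0 0;0 0 0 0 0 0 0'; python3 -c "
from plant import readout
print(readout.get_obs()['moment'])"
python3 -m creep '0 0 0 0 0 -0.02 0;0 0 0 0 0 0 0;0 0 0 0 0 0 0'; python3 -c "
from plant import readout
print(readout.get_obs()['moment'])"
```

```text
time: 14.32
tool_pos: [550.6, -83.9, 156.3]
tcp_rot: [3.139, 0.001, 1.513]
contact_force: [-0.6, 0.4, 8.0]
grip_width: 13.8
finger_force: 30.0
[-0.01682625  0.17375072  0.05876454]
time: 14.57
tool_pos: [550.6, -83.9, 156.3]
tcp_rot: [3.139, 0.001, 1.493]
contact_force: [-0.0, 0.9, 8.6]
grip_width: 13.7
finger_force: 30.0
[ 0.02457754  0.23233606 -0.03421607]
```

```bash
m(){ python3 -c "
from plant import readout
print(readout.get_obs()['moment'])"; }
python3 -m creep '0 0 0 0 0 -0.02 0;0 0 0 0 0 0 0;0 0 0 0 0 0 0'|grep -E 'tcp_rot|force'; m
python3 -m creep '0 0 0 0 0 -0.02 0;0 0 0 0 0 0 0;0 0 0 0 0 0 0'|grep -E 'tcp_rot|force'; m
```

```text
tcp_rot: [3.139, 0.001, 1.473]
contact_force: [-0.7, -0.4, 8.5]
finger_force: 30.0
[-0.01558449  0.1694798   0.00762143]
tcp_rot: [3.139, 0.001, 1.453]
contact_force: [-1.8, 0.6, 9.2]
finger_force: 30.0
[-0.03281274  0.22350786  0.05175457]
```

```bash
m(){ python3 -c "
from plant import readout
print(readout.get_obs()['moment'])"; }
python3 -m creep '0 0 0 0 0 -0.02 0;0 0 0 0 0 0 0;0 0 0 0 0 0 0'|grep -E 'tcp_rot|force'; m
python3 -m creep '0 0 0 0 0 -0.02 0;0 0 0 0 0 0 0;0 0 0 0 0 0 0'|grep -E 'tcp_rot|force'; m
```

```text
tcp_rot: [3.139, 0.001, 1.433]
contact_force: [-0.8, -0.2, 8.4]
finger_force: 30.0
[-0.00993254  0.26005311 -0.00335288]
tcp_rot: [3.139, 0.0, 1.413]
contact_force: [-0.7, -0.4, 9.1]
finger_force: 30.0
[-0.0430676   0.23001724  0.06873566]
```

```bash
m(){ python3 -c "
from plant import readout
print(readout.get_obs()['moment'])"; }
python3 -m creep '0 0 0 0 0 -0.02 0;0 0 0 0 0 0 0;0 0 0 0 0 0 0'|grep -E 'tcp_rot|force'; m
python3 -m creep '0 0 0 0 0 -0.02 0;0 0 0 0 0 0 0;0 0 0 0 0 0 0'|grep -E 'tcp_rot|force'; m
```

```text
tcp_rot: [3.139, 0.0, 1.393]
contact_force: [-1.5, 0.2, 9.8]
finger_force: 30.0
[0.04878521 0.29424893 0.10200724]
tcp_rot: [3.139, 0.0, 1.374]
contact_force: [-2.3, 0.7, 9.2]
finger_force: 30.1
[0.08580825 0.39439801 0.37157625]
```

The end stop shows clearly at a yaw of about 1.39. I'll back off a little and let up.

```bash
m(){ python3 -c "
from plant import readout
print(readout.get_obs()['moment'])"; }
python3 -m creep '0 0 0 0 0 0.03 0;0 0 0 0 0 0 0;0 0 0 0 0 0 0'|grep -E 'tool_pos|tcp_rot|force'; m
python3 -m creep '0 0 0.001 0 0 0 0;0 0 0.001 0 0 0 0;0 0 0 0 0 0 0;0 0 0 0 0 0 0'|grep -E 'tool_pos|tcp_rot|force'; m
python3 -m creep '0 0 0.001 0 0 0 0;0 0 0 0 0 0 0;0 0 0 0 0 0 0'|grep -E 'tool_pos|tcp_rot|force'; m
```

```text
tool_pos: [550.4, -83.8, 156.2]
tcp_rot: [3.139, 0.0, 1.403]
contact_force: [-1.5, -0.1, 9.0]
finger_force: 30.0
[-0.03874543  0.34251449  0.01186631]
tool_pos: [550.4, -83.8, 158.0]
tcp_rot: [3.139, 0.0, 1.403]
contact_force: [-1.2, 0.2, 7.3]
finger_force: 30.0
[ 0.00028257  0.24486699 -0.01591634]
tool_pos: [550.4, -83.7, 158.9]
tcp_rot: [3.14, 0.0, 1.403]
contact_force: [-0.9, -0.1, 6.5]
finger_force: 30.0
[0.00168523 0.19555744 0.02380832]
```

```bash
m(){ python3 -c "
from plant import readout
print(readout.get_obs()['moment'])"; }
python3 -m creep '0 0 0.001 0 0 0 0;0 0 0 0 0 0 0;0 0 0 0 0 0 0'|grep -E 'tool_pos|tcp_rot|force'; m
python3 -m creep '0 0 0.0005 0 0 0 0;0 0 0 0 0 0 0;0 0 0 0 0 0 0'|grep -E 'tool_pos|tcp_rot|force'; m
```

```text
tool_pos: [550.3, -83.8, 159.8]
tcp_rot: [3.14, 0.0, 1.403]
contact_force: [-0.9, 0.2, 6.7]
finger_force: 30.0
[-0.00685695  0.17732889 -0.00609144]
tool_pos: [550.3, -83.7, 160.1]
tcp_rot: [3.14, 0.0, 1.403]
contact_force: [1.8, 0.4, 5.7]
finger_force: 30.0
[-0.09196607 -0.12357294 -0.03419272]
```

```bash
python3 -m creep '0 0 0 0 0 0 20;0 0 0 0 0 0 30;0 0 0 0 0 0 40;0 0 0 0 0 0 50;0 0 0 0 0 0 50;0 0 0 0 0 0 50;0 0 0 0 0 0 50;0 0 0 0 0 0 50'
python3 -m creep '0 0 0.005 0 0 0 50;0 0 0.01 0 0 0 50;0 0 0.02 0 0 0 50;0 0 0.03 0 0 0 50;0 0 0.03 0 0 0 50;-0.01 0.0 0.03 0 0 0 50;0 0 0 0 0 0 50'
python3 -m creep '0 0.035 0 0 0 0 50;0 0.035 0 0 0 0 50;0 0 0 0 0 0 50;0 0 0 0 0 0 50;0 0 0 0 0 0 50'
python3 - <<'E'
from h import *
w=viewer.camera_info("wrist");im=viewer.capture("wrist")[...,::-1]
cv2.imwrite("pics/w5raw.png",im)
print([proj(w,[550.2,-83.4,z]) for z in(80,118.5)],w["origin"])
s=viewer.camera_info("side");t=viewer.capture("side")[...,::-1]
u,v=map(int,proj(s,[550,-83,100]));t=cv2.resize(t[v-40:v+60,u-50:u+60],(550,500),interpolation=2)
cv2.imwrite("pics/w5.png",cv2.resize(im,(800,600)));cv2.imwrite("pics/s5.png",t)
E
```

```text
time: 18.07
tool_pos: [549.8, -83.6, 159.7]
tcp_rot: [-3.142, 0.0, 1.403]
contact_force: [-0.1, 0.1, -0.6]
grip_width: 46.0
finger_force: 0.0
time: 18.65
tool_pos: [540.9, -84.0, 292.0]
tcp_rot: [3.13, 0.002, 1.403]
contact_force: [1.4, -0.6, 0.5]
grip_width: 45.9
finger_force: 0.0
time: 19.07
tool_pos: [539.8, -13.7, 285.2]
tcp_rot: [3.141, 0.001, 1.404]
contact_force: [0.3, -1.1, 0.4]
grip_width: 46.0
finger_force: 0.0
[(np.float64(277.69464985936645), np.float64(242.92137320726283)), (np.float64(280.2161147256542), np.float64(259.6612776536948))] [551.95314859  60.3218076  377.6508098 ]
```

View pics/w5.png

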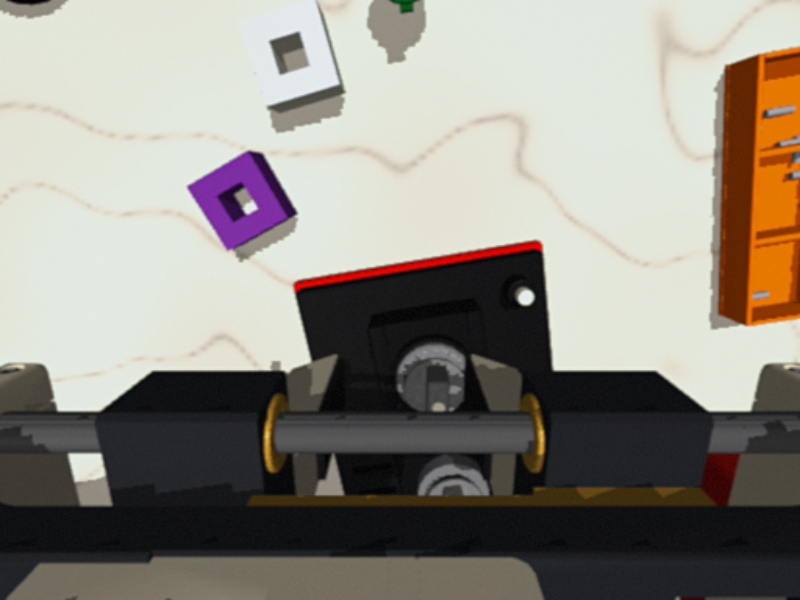

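View pics/s5.png

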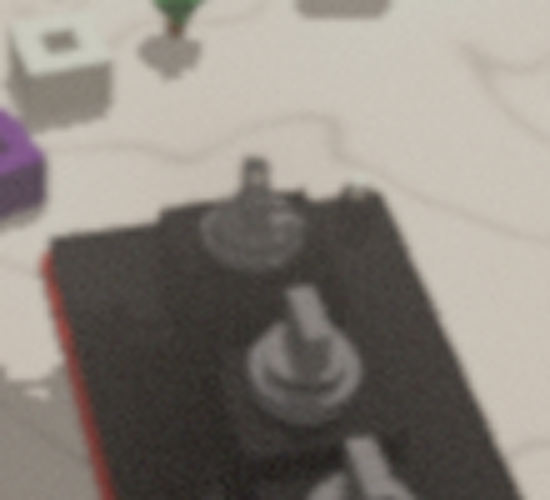

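The holder sits upright and flat in the port, like its neighbours; the dot is at wrist (438,408), where the locked height predicts it. It rose from 11 to 8 mm at the end stop, so the lugs are in the pockets.

```bash
python3 -c "
from plant import order
print(order.close_job())"
```

```text
the job is handed in; nothing more can be done
None
```

The new holder is in the lamp's empty port, turned clockwise to its end stop, locked and upright by force readings and camera, and let go; the job was handed in at about 19 s, with no verdict shown.

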